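Set the lamp dimmer and make a timed test exposure

ROBOT

A 6-joint arm with a two-finger parallel gripper is mounted at the origin on the work surface. World frame = base frame: x ahead of the robot, y to its left, z up, the work surface at z = 0. Lengths are in mm, angles in rad, forces in N, time in s.
With the tool pointing down it reaches from about 350 to 875 mm from the base axis. Payload 4.2 kg.
Tool frame: the origin (TCP) lies on the mounting face of the last link; the fingertips stand 173 mm ahead of it and the grasp point (between the pads) lies 155 mm ahead of it; z points along the fingers, y is the line along which they close (so a half turn about z gives the same grasp; the last joint's range is limited). The gripper opens to 85 mm and grips with 20 to 120 N. Pads are 22 mm wide; open, the fingers measure 114 mm over their backs; the gripper's body (76 mm by 85 mm) begins 54 mm behind the grasp point. The pads swing forward as they close: fully open they stand 13 mm farther back than shut.
Start: joints at [-0.842, 0.385, 0.008, 0, -1.194, -0.259], TCP at [282.954, -557.259, 404.712] pointing down, gripper open.
Joint ranges: [-3.14, 3.14], [-1.21, 2.06], [-1.07, 1.41], [-3.16, 2.05], [-2.99, -0.16], [-3.1, 3.1]. Speed limits (rad/s): [2.79, 2.79, 3.14, 3.14, 3.14, 3.14].

INTERFACE

Orientations are given as a unit quaternion [x, y, z, w].
In Python, from bench import arm gives the robot as it stands. The module is installed in compiled form; this text tells all that it offers.
- The arm moves only by the tool move_arm, never from a script. Its arguments are lists of equal length, an entry for each row: "fingers": the finger opening in mm, from 0 to 85.4; "travel": the shift along the tool's x, y, z in mm, a list of three; "dr": the turn, a rotation vector about the tool's x, y, z in rad, a list of three. A call has 1 to 10 rows; each row is the pose to reach, as a shift and turn from the pose commanded when the call began, along the tool's axes at that moment; what a row does not reach only later rows make up. A row lasts 1/10 s, in which the tool goes at most 50 mm and 8.59 degrees, less where a joint would pass 70% of its speed; a pose out of reach is approached as far as the arm can. A call with a gripper value outside its range is refused whole. The fingers move at their own pace and stop on an object; the grip force is fixed at half the most. Time passes only in rows, so rows that repeat a pose let the fingers close. It gives the time, the measured TCP pose, the force, the opening and the grip force at its end, in the units of the state.
- arm.read_state(): the state, without advancing time (a new reading comes with each control period).
- arm.get_image(name): name is "side" or "top" or "wrist"; returns the picture (420x560x3 uint8, red, green, blue); there is no depth.
- arm.camera_model(name): a dict with "intrinsics" (3x3 intrinsics, pixels), "pose" (4x4, takes a point from camera to world coordinates). Camera axes: x right, y up, looking along -z (the intrinsics and any distortion apply to the point x, -y, -z); pixel columns grow to the right and rows downward; lengths in mm; the calibration is good to about 2 mm. The wrist camera is an equidistant fisheye: a pixel r from the principal point sees the ray r / f radians off the axis. A picture is of the moment at which its call begins: read the wrist's pose just before it. camera_model takes no time and is no camera call; for the wrist camera it gives the pose at the moment of the call.
- arm.job_done(): hands the job in; it is judged then, once.
The state is a dict: "clock": time; "joints": joint angles; "joint_vel": joint speeds; "joint_efforts": joint torques, N m; "position": TCP position; "ee_rot": TCP orientation; "contact_force": force on the tool from outside, world axes, zero at the start; "wrist_torque": the same for the moment, N m; "gripper_width": finger opening in mm; "grasp_force": force on a finger pad.
Only numpy, scipy, OpenCV 4.12 (cv2) and the standard library are available. Lean on these libraries where they do the work, as an engineer would, in place of code of your own. Each camera call takes 0.05 s, during which the arm holds its last target. There are 200 camera calls.

TASK

Make a test exposure for the microscope: turn the dimmer lever until its red pointer is on the green tab and let go of it. Only then pull the blue grip of the sprung shutter slide out until its yellow pointer is on the red mark, keep it there for about two seconds, and ease it back fully home without letting it snap. Leave the dimmer at the tab and everything else on the bench where it is.

Things in the scene. Friction and masses are not known exactly. Their poses are not given: they have to be found in the camera images.
- dimmer: Dimmer unit: white box 180 (x) x 240 (y) x 70 mm high with a grey top plate at z = 70 mm; fixed to the table. Origin at the centre of its underside; its x axis points from its front (towards the robot, give or take its yaw) to its rear, y to its left, z up.
- lever_hinge (a point): Upright hinge axis of the dimmer lever, at the level of the box top (70 mm above the table); at (65, 0, 70) mm in the dimmer's frame.
- lever_knob (a point): Middle of the upright round black knob (26 mm diameter, red dot on top) on the dimmer lever, 100 mm from the hinge axis, 120 mm above the table; the knob runs from 92 to 140 mm. Lever bar below it: 14 mm wide, top at 92 mm. x axis outward from the hinge along the lever. A red pointer ends 123 mm from the hinge.
- dimmer_lever (a joint): Angle of the dimmer lever, 0 (off) to 1.8 rad (full), growing clockwise seen from above. At 0 it points to the front right of its box, seen from the robot (0.9 rad from the box's -x direction), at 0.9 straight to the front, at 1.8 front left. Stays where it is left; about 1.2 N at the knob moves it.
- dimmer_mark (a joint): Angle of the green tab on the same scale as dimmer_lever: lever and tab agree when the two values are equal. It does not move during the task.
- green_tab (a point): Where the knob's middle (point lever_knob) is when the lever points at the centre of the green tab: 100 mm from the hinge axis, 120 mm above the table; x axis outward from the hinge. The tab itself is a flat green plate 30 mm (radial) x 19 mm on the box top, 104 to 134 mm from the hinge axis; it cannot be felt.
- shutter: Shutter unit, fixed: dark base plate 290 (x) x 130 (y) mm; on its rear a white housing 120 x 130 mm, top at 90 mm, front face at local x = +25 mm; before it two aluminium scale rails, tops at 36 mm, black ticks each 10 mm. Origin at the centre of the base's underside; x axis from its front (robot side) to its rear, y left, z up.
- slide_grip (a point): Point on the middle line of the upright blue grip of the sprung slide, 90 mm above the table; grip 22 (x) x 26 (y) mm, from 50 to 112 mm up, at home 55 mm in front of the housing's face. Slide: steel bar 30 mm wide, top at 50 mm. A thin yellow pointer sticks out on both sides under the grip, over the rails, at the grip's middle. Axes as the shutter's.
- shutter_slide (a joint): How far the slide is pulled out, 0 (home, shut) to 0.085 m, along the shutter's -x axis (towards its front). A spring pulls it home: 3.6 N at 0, plus 80 N/m (about 9 N at 65 mm); if let go while out it snaps back at over 0.6 m/s.
- aperture_mark (a joint): Pull-out of the red mark on the same scale as shutter_slide: pointer and mark agree when the two values are equal. It does not move during the task.
- red_mark (a point): Where point slide_grip is when the yellow pointer stands on the centre of the red mark (90 mm above the table). The mark itself is a red stripe, 12 mm long in the pull direction, on both rails; it cannot be felt.
- objective: Bystander: brass microscope objective standing upright, 40 mm across, 55 mm tall; origin at the centre of its underside.
- dish: Bystander: covered glass dish, 72 mm across, 13 mm high, on top of the shutter housing; origin at the centre of its underside.
- mouse: Bystander: white computer mouse, 100 mm long, 29 mm high; origin at the centre of its underside.
- slide_box: Bystander: flat clear box with grey lid, 112 x 82 mm, 26 mm high; origin at the centre of its underside.
- card_red: Bystander: yellow and red specimen card, 30 x 90 mm, 6 mm thick; origin at the centre of its underside.
- card_green: Bystander: yellow and green specimen card, 30 x 90 mm, 6 mm thick; origin at the centre of its underside.
- fluid: Bystander: amber bottle with white cap, 44 mm across, 95 mm tall; origin at the centre of its underside.
- brush: Bystander: cleaning brush lying flat, 160 mm long; origin at the centre of its underside.

How it is judged (in metres and radians):
On the way, in this order (a step that is already met when the one before it is completed fails the run):
1. the dimmer lever's pointer is on the green tab and the lever is let go (angle between the x axis of lever_knob and the x axis of green_tab, either way round below 0.08 rad and contact force between the fingers and dimmer below 0.3 N), for 0.3 s.
2. the shutter slide's pointer is held on the red mark for 1.5 s (x of slide_grip in the frame of red_mark between -0.006 and 0.006 m), for 1.5 s.
3. the slide is back home (value of joint shutter_slide below 0.003 m), for 0.2 s.
At the end, for the whole second after the job is handed in: The dimmer lever points within 0.08 rad of the centre of the green tab and is at rest, the shutter slide is home (within 3 mm) (angle between the x axis of lever_knob and the x axis of green_tab, either way round below 0.08 rad and value of joint shutter_slide below 0.003 m and velocity of joint dimmer_lever between -0.05 and 0.05 rad/s); the robot touches nothing.
It fails at once if the shutter slide snaps back (faster than 0.6 m/s) (velocity of joint shutter_slide below -0.6 m/s).
It fails at once if the shutter is opened more than 15 mm while the dimmer is more than 0.12 rad off the green tab (value of joint shutter_slide above 0.015 m and angle between the x axis of lever_knob and the x axis of green_tab, either way round above 0.12 rad).
It fails at once if a bystander is shifted by more than 30 mm (distance of any of objective, dish, mouse, slide_box, card_red, card_green, fluid, brush from where it was at the start of the episode above 0.03 m).
It also fails if it takes over 58 s, if anything falls off the work surface, if the arm or the gripper's body presses on something with over 40 N, if the wrist force passes 120 N, or if a joint passes its speed limit or range.

## Working session

There is one attempt and no reset: what is moved stays moved. The work goes in short steps, Python scripts to look and compute and a tool call to move; the robot and the scene stay as the last step left them, time stands still between calls to the robot, and variables do not carry over. Pictures are saved under pics/ and viewed, at most 10 in all, crops included, and the job is handed in when it is done.

Besides the shell and the picture viewer there is one more tool, called in YAML: its name, and indented under it one key for each argument. move_arm: Moves the arm, as the interface text tells. Its arguments: {"type":"object","properties":{"fingers":{"type":"array","items":{"type":"number"}},"travel":{"type":"array","items":{"type":"array","items":{"type":"number"}}},"dr":{"type":"array","items":{"type":"array","items":{"type":"number"}}}},"required":["fingers","travel","dr"]}

```bash
mkdir -p pics; python3 - <<'E'
from bench import arm
import cv2,numpy as np
for n in("top","side"):
    im=arm.get_image(n); cv2.imwrite(f"pics/{n}0.png",im[...,::-1]); m=arm.camera_model(n); print(n,np.round(m["intrinsics"],1).tolist(),np.round(m["pose"],3).tolist())
s=arm.read_state();print(s)
E
```

```text
top [[426.0, 0.0, 274.0], [0.0, 426.0, 207.9], [0.0, 0.0, 1.0]] [[-0.017, 0.995, -0.098, 476.379], [-1.0, -0.019, -0.019, -0.154], [-0.02, 0.098, 0.995, 1259.982], [0.0, 0.0, 0.0, 1.0]]
side [[520.4, 0.0, 282.7], [0.0, 520.4, 218.9], [0.0, 0.0, 1.0]] [[0.858, 0.265, -0.441, -207.301], [-0.514, 0.435, -0.739, -1307.658], [-0.004, 0.861, 0.509, 1002.963], [0.0, 0.0, 0.0, 1.0]]
{'clock': 0.1, 'joints': array([-8.42422668e-01,  3.85522172e-01,  6.78740494e-03, -4.30731730e-04,
       -1.19400948e+00, -2.58618425e-01]), 'joint_vel': array([-0.00095127, -0.00011245,  0.00185231,  0.00166664, -0.00082802,
        0.00095927]), 'joint_efforts': array([-5.57414623e-04, -3.93321562e+01,  1.88929009e+01,  4.19794187e+00,
       -2.57846725e-03, -2.77926162e-06]), 'position': array([ 282.88681775, -557.12901731,  403.71535172]), 'ee_rot': array([-2.32646594e-01,  9.72560833e-01,  9.52575828e-04, -2.85076122e-04]), 'contact_force': array([ 0.25000656, -0.14582702, -0.09325926]), 'wrist_torque': array([-0.00756082, -0.00332614,  0.06471691]), 'grasp_force': 0.0, 'gripper_width': 85.12710159300308}
```

View pics/top0.png

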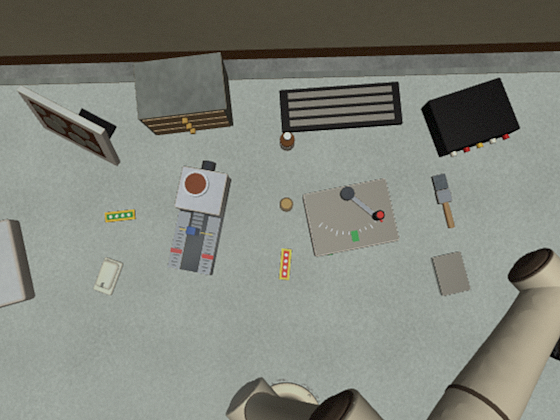

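View pics/side0.png

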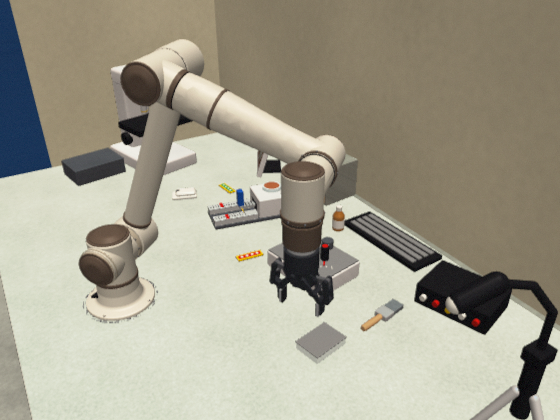

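The top view shows the lever hinge at about (347,193), the red-dotted knob at (379,215), the green tab at (355,236), the blue grip at (192,231) and the red marks at (176,251) and (207,257). The side view confirms the layout. Next I'll measure these points.

```bash
cat > h.py <<'E'
from bench import arm
import cv2,numpy as np
def ray(n,uv):
    m=arm.camera_model(n);K=m["intrinsics"];P=np.array(m["pose"])
    d=np.linalg.inv(K)@[uv[0],uv[1],1]; return P[:3,3],P[:3,:3]@(d*[1,-1,-1])
def onz(n,uv,z):
    o,d=ray(n,uv); return np.round((o+d*(z-o[2])/d[2])[:2],1)
def blobs(im,lo,hi,box,amin=4):
    h=cv2.cvtColor(im,cv2.COLOR_RGB2HSV_FULL);m=cv2.inRange(h,lo,hi);k=np.zeros_like(m);a,b,c,d=box;k[b:d,a:c]=m[b:d,a:c]
    n,l,s,c=cv2.connectedComponentsWithStats(k)
    return [(c[i].round(1),s[i].tolist()) for i in range(1,n) if s[i][4]>=amin]
E
cat > look.py <<'E'
from h import *
im=arm.get_image("top")
def sh(t,lo,hi,box,z):
    for c,s in blobs(im,lo,hi,box): print(t,c,s,onz("top",c,z))
sh("tab",(70,90,60),(110,255,255),(300,180,400,256),71)
sh("knobdot",(0,150,90),(10,255,255),(300,170,400,256),140)
sh("grip",(140,120,40),(190,255,255),(165,160,240,280),112)
sh("mark",(0,120,90),(12,255,255),(165,235,240,280),36)
sh("mark2",(245,120,90),(255,255,255),(165,235,240,280),36)
sh("yel",(30,110,90),(52,255,255),(165,220,240,280),45)
E
python3 - <<'E'
from look import *
# dimmer top plate corners (z=70), dark-warm grey
h=cv2.cvtColor(im,cv2.COLOR_RGB2HSV_FULL)
print(h[220,320],h[240,280],h[190,370])
for n,b in(("dim",(295,170,408,262)),("shut",(160,155,240,280))):
    a,b0,c,d=b; sub=im[b0:d,a:c]; cv2.imwrite(f"pics/{n}.png",cv2.resize(sub[...,::-1],None,fx=5,fy=5,interpolation=cv2.INTER_CUBIC) if n=="dim" else cv2.resize(sub[...,::-1],None,fx=4.8,fy=4.8))
E
```

```text
tab [354.5 235.7] [351, 231, 8, 11, 66] [ 512.1 -200. ]
knobdot [379.9 214.3] [377, 211, 7, 8, 43] [ 565.  -256.9]
grip [189.4 229.9] [186, 227, 9, 7, 40] [534.5 251.3]
mark [175.5 250.3] [171, 248, 11, 5, 32] [480.4 307.9]
mark [207.1 256.3] [202, 254, 11, 5, 34] [461.8 216.9]
[ 28  31 149] [ 79  11 158] [ 30  25 142]
```

View pics/dim.png

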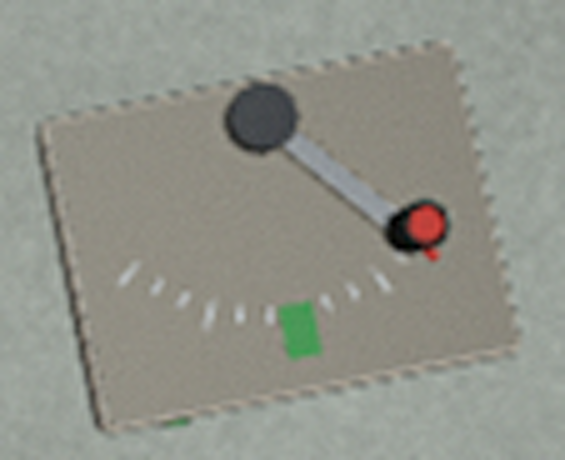

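View pics/shut.png

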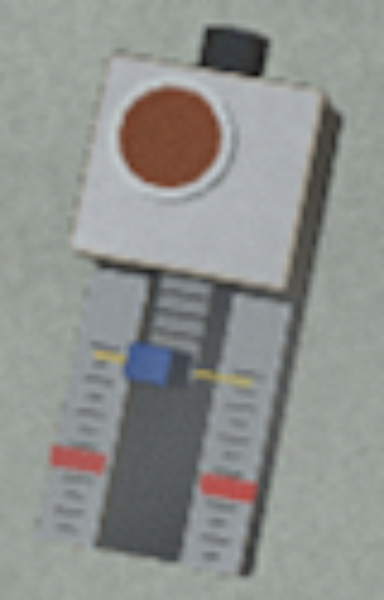

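The crops are clear. The dimmer plate corners in the crop are (42,122), (440,42), (520,350) and (103,430), the hinge disc is at (262,118) and the tab at (300,330). The slide's yellow pointer runs from (95,355) to (250,382), and the red stripes are at (78,459) and (228,488).

```bash
python3 - <<'E'
from look import *
C=[onz("top",(295+(x-2)/5,170+(y-2)/5),70) for x,y in((42,122),(440,42),(520,350),(103,430))]
C=np.array(C);print(C.tolist(),[np.linalg.norm(C[i]-C[i-1]).round(1) for i in range(4)])
xa=(C[0]+C[1]-C[2]-C[3]);xa/=np.linalg.norm(xa);c=C.mean(0);yaw=np.arctan2(xa[1],xa[0])
hin=c+65*xa;print("c",c,"yaw",yaw,"hinge",hin,"disc",onz("top",(347,193.2),85))
def dang(p): # joint value: 0.9 straight to front(-x), growing clockwise
    v=np.array(p)-hin; a=np.arctan2(v[1],v[0]); return np.round([np.linalg.norm(v),a,(0.9-(a-yaw-np.pi)+np.pi)%(2*np.pi)-np.pi],3)
print("knob",dang(onz("top",(379.9,214.3),140)),"tab",dang(onz("top",(354.5,235.7),71)))
# side view
im2=arm.get_image("side")
def tri(a,b):
    o1,d1=ray("top",a);o2,d2=ray("side",b);A=np.stack([d1,-d2],1);t=np.linalg.lstsq(A,o2-o1,rcond=None)[0];p,q=o1+t[0]*d1,o2+t[1]*d2;return np.round((p+q)/2,1),np.linalg.norm(p-q).round(1)
for t,lo,hi,box in(("tab",(70,90,40),(110,255,255),(265,235,360,290)),("dot",(0,150,70),(10,255,255),(310,235,340,270)),("grip",(140,120,30),(190,255,255),(225,180,260,215)),("mark",(0,120,70),(12,255,255),(205,200,245,225))):
    for cc,s in blobs(im2,lo,hi,box):print("side",t,cc,s)
for z in(40,48):
  l=onz("top",(160+(95-2.4)/4.8,155+(355-2.4)/4.8),z);r=onz("top",(160+(250-2.4)/4.8,155+(382-2.4)/4.8),z)
  print("pointer",z,l,r,(l+r)/2)
for z in(36,):
  print([onz("top",(160+(x-2.4)/4.8,155+(y-2.4)/4.8),z).tolist() for x,y in((78,459),(228,488))])
# grip top-face centre from crop
print("griptop",onz("top",(160+(148-2.4)/4.8,155+(363-2.4)/4.8),112))
S=np.array([onz("top",(160+(x-2.4)/4.8,155+(y-2.4)/4.8),90) for x,y in((110,53),(322,93),(287,290),(75,248))]);print("housing",S.tolist(),S.mean(0))
E
```

```text
tab [354.6 235.6] [351, 231, 8, 10, 64] [ 512.4 -200.3]
knobdot [379.9 214.3] [377, 211, 7, 8, 43] [ 565.  -256.9]
grip [189.4 229.7] [186, 227, 9, 7, 32] [535.  251.3]
mark [175.4 250.3] [171, 248, 10, 5, 31] [480.4 308.2]
mark [207.1 256.3] [202, 254, 11, 5, 34] [461.8 216.9]
[[631.8, -60.1], [672.7, -284.7], [499.2, -321.6], [459.1, -89.7]] [np.float64(175.2), np.float64(228.3), np.float64(177.4), np.float64(235.3)]
c [ 565.7   -189.025] yaw 0.18977401062574623 hinge [ 629.53304786 -176.7635971 ] disc [ 629.7 -181.2]
knob [102.89   -2.249   0.197] tab [119.71   -2.946   0.894]
side dot [324.8 245.4] [322, 244, 7, 4, 19]
side dot [323.5 262.5] [323, 261, 2, 4, 8]
side grip [239.9 197.2] [237, 189, 7, 17, 90]
side mark [221.2 204.6] [220, 203, 4, 4, 11]
side mark [226.8 216.1] [225, 214, 5, 5, 15]
pointer 40 [542.8 296.3] [524.9 203.2] [533.85 249.75]
pointer 48 [542.3 294.4] [524.6 201.8] [533.45 248.1 ]
[[480.9, 307.2], [462.1, 217.2]]
griptop [533.8 248.8]
housing [[716.1, 276.2], [689.9, 152.4], [575.5, 173.3], [602.1, 296.1]] [645.9 224.5]
```

Measurements agree: the box corners match the given sizes, the knob is 100 mm from the hinge, the pull to the red mark is about 64 mm, and the tab is about 0.70 rad clockwise of the lever. I'll go above the knob and align the fingers tangentially.

move_arm:
  fingers: [85, 85, 85, 85, 85, 85, 85, 85, 85, 85]
  travel:
    - [-40, 14, 0]
    - [-80, 29, 0]
    - [-122, 44, 0]
    - [-164, 59, 0]
    - [-206, 75, 0]
    - [-248, 90, 0]
    - [-290, 105, 0]
    - [-330, 119, 0]
    - [-368, 133, 0]
    - [-388, 140, 0]
  dr:
    - [0, 0, -0.04]
    - [0, 0, -0.08]
    - [0, 0, -0.12]
    - [0, 0, -0.16]
    - [0, 0, -0.2]
    - [0, 0, -0.25]
    - [0, 0, -0.3]
    - [0, 0, -0.34]
    - [0, 0, -0.38]
    - [0, 0, -0.416]

```text
clock: 1.25
position: [567.3, -254.4, 404.4]
ee_rot: [-0.43, 0.903, 0.0, 0.0]
contact_force: [0.9, -0.3, -0.1]
gripper_width: 85.0
grasp_force: 0.0
```

```bash
cat > wr.py <<'E'
from h import *
from scipy.spatial.transform import Rotation as R
s=arm.read_state();print(s["clock"],s["position"].round(1),"xang",np.arctan2(*R.from_quat(s["ee_rot"]).as_matrix()[1::-1,0]).round(3),s["contact_force"].round(1),s["gripper_width"].round(1))
m=arm.camera_model("wrist");K=np.array(m["intrinsics"]);P=np.array(m["pose"]);imw=arm.get_image("wrist")
def wz(uv,z):
    d=np.array([uv[0]-K[0,2],uv[1]-K[1,2]]);r=np.hypot(*d);t=r/K[0,0]
    v=np.array([np.sin(t)*d[0]/r,-np.sin(t)*d[1]/r,-np.cos(t)]);v=P[:3,:3]@v;return (P[:3,3]+v*(z-P[2,3])/v[2])[:2].round(1)
def shw(t,lo,hi,z,amin=25):
    for c,q in blobs(imw,lo,hi,(0,0,560,420),amin):print(t,c,q,wz(c,z))
E
python3 - <<'E'
from wr import *
cv2.imwrite("pics/w1.png",imw[...,::-1])
shw("tab",(70,90,50),(110,255,255),71)
shw("dot",(0,150,80),(10,255,255),140)
shw("dot2",(246,150,80),(255,255,255),140)
E
```

```text
Traceback (most recent call last):
  File "wr.py", line 3, in <module>
    s=arm.read_state();print(s["clock"],s["position"].round(1),"xang",np.arctan2(*R.from_quat(s["ee_rot"]).as_matrix()[1::-1,0]).round(3),s["contact_force"].round(1),s["gripper_width"].round(1))
                                                                                                                                                                      ^^^^^^^^^^^^^^^^^^^^^^^^
AttributeError: 'float' object has no attribute 'round'
```

```bash
sed -i 's/s\["gripper_width"\].round(1)/s["gripper_width"]/' wr.py
python3 - <<'E'
from wr import *
cv2.imwrite("pics/w1.png",imw[...,::-1])
shw("tab",(70,90,50),(110,255,255),71)
shw("dot",(0,150,80),(10,255,255),140)
shw("dot2",(246,150,80),(255,255,255),140)
E
```

```text
1.25 [ 567.3 -254.4  404.4] xang -2.252 [ 0.9 -0.3 -0.1] 84.97030516867838
tab [363.3 207.4] [349, 192, 30, 31, 473] [ 512.  -199.3]
dot [ 29.  123.2] [24, 116, 11, 15, 101] [ 686.7 -472. ]
dot [286.9 184.4] [285, 178, 5, 14, 56] [ 547.4 -277.4]
dot [287.1 220.2] [276, 209, 24, 23, 437] [ 564.9 -255.5]
dot [477.5 257. ] [474, 252, 8, 10, 34] [ 451.9 -117.7]
dot [467.3 263.9] [463, 259, 8, 11, 34] [ 463.8 -119. ]
dot [457.4 270.3] [453, 265, 9, 11, 36] [ 475.  -120.4]
dot [447.7 276.8] [445, 272, 7, 10, 29] [ 485.9 -121.3]
```

View pics/w1.png

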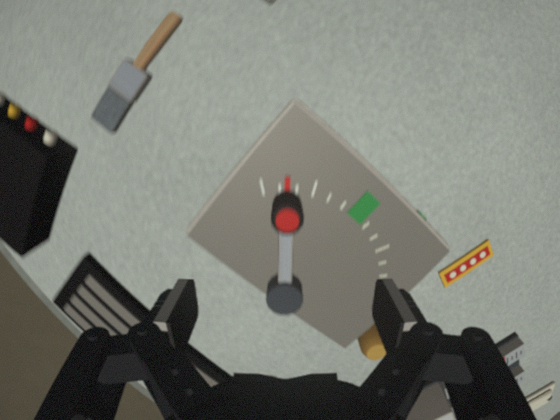

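The wrist view shows the knob centred between the fingers at (287,220) and the tab at (363,207). Ray casting agrees with the top camera to about 1.5 mm. Descending now.

move_arm:
  fingers: [85, 85, 85, 85, 85]
  travel:
    - [0, 0, 35]
    - [0, 0, 75]
    - [0, 0, 110]
    - [0, 0, 130]
    - [0, 0, 130]
  dr:
    - [0, 0, 0]
    - [0, 0, 0]
    - [0, 0, 0]
    - [0, 0, 0]
    - [0, 0, 0]

```text
clock: 1.8
position: [564.1, -257.0, 271.0]
ee_rot: [-0.428, 0.904, 0.003, -0.003]
contact_force: [0.1, -0.5, -0.6]
gripper_width: 85.4
grasp_force: 0.0
```

move_arm:
  fingers: [24, 20, 20, 20, 20, 20, 20, 20]
  travel:
    - [0, 0, 0]
    - [0, 0, 0]
    - [0, 0, 0]
    - [0, 0, 0]
    - [0, 0, 0]
    - [0, 0, 0]
    - [0, 0, 0]
    - [0, 0, 0]
  dr:
    - [0, 0, 0]
    - [0, 0, 0]
    - [0, 0, 0]
    - [0, 0, 0]
    - [0, 0, 0]
    - [0, 0, 0]
    - [0, 0, 0]
    - [0, 0, 0]

```text
clock: 2.6
position: [565.7, -256.8, 276.1]
ee_rot: [-0.429, 0.903, -0.001, 0.0]
contact_force: [-1.2, 0.8, 5.9]
gripper_width: 24.6
grasp_force: 58.6
```

move_arm:
  fingers: [20, 20, 20, 20, 20, 20, 20, 20, 20, 20]
  travel:
    - [-0.2, 7, 0]
    - [-1, 14, 0]
    - [-2.2, 20.8, 0]
    - [-3.9, 27.6, 0]
    - [-6.4, 35.2, 0]
    - [-9.1, 41.7, 0]
    - [-12.2, 47.9, 0]
    - [-15.8, 54, 0]
    - [-19.8, 59.7, 0]
    - [-24.2, 65.2, 0]
  dr:
    - [0, 0, 0.07]
    - [0, 0, 0.14]
    - [0, 0, 0.21]
    - [0, 0, 0.28]
    - [0, 0, 0.36]
    - [0, 0, 0.43]
    - [0, 0, 0.5]
    - [0, 0, 0.57]
    - [0, 0, 0.64]
    - [0, 0, 0.71]

```text
clock: 3.6
position: [530.7, -197.0, 276.1]
ee_rot: [-0.087, 0.996, -0.001, 0.001]
contact_force: [-1.2, -2.2, 4.2]
gripper_width: 24.7
grasp_force: 58.6
```

move_arm:
  fingers: [20, 20, 20]
  travel:
    - [0, 0, 0]
    - [0, 0, 0]
    - [0, 0, 0]
  dr:
    - [0, 0, 0]
    - [0, 0, 0]
    - [0, 0, 0]

```text
clock: 3.9
position: [530.7, -197.1, 276.0]
ee_rot: [-0.088, 0.996, -0.001, 0.001]
contact_force: [-1.1, -0.8, 6.8]
gripper_width: 24.5
grasp_force: 58.8
```

```bash
python3 - <<'E'
from look import *
H=np.array([629.5,-178.5])
import wr
for p in (wr.s["position"][:2],onz("top",(354.5,235.7),71)): 
    v=p-H; print(np.linalg.norm(v),np.arctan2(v[1],v[0]))
E
```

```text
tab [354.8 240.1] [353, 239, 6, 3, 9] [ 500.  -200.4]
grip [189.4 229.5] [186, 227, 9, 7, 35] [535.5 251.3]
mark [175.4 250.3] [171, 248, 10, 5, 31] [480.4 308.2]
mark [207.1 256.3] [202, 254, 11, 5, 34] [461.8 216.9]
3.95 [ 530.8 -197.1  276. ] xang -2.965 [-0.  -1.2  6. ] 24.765311160494957
100.46981318463605 -2.955485200118945
119.35246122305144 -2.9604651736712015
```

Lever and tab agree within about 0.01 rad. I'll open, rise straight up and check.

move_arm:
  fingers: [85, 85, 85, 85, 85, 85]
  travel:
    - [0, 0, 0]
    - [0, 0, 0]
    - [0, 0, 0]
    - [0, 0, 0]
    - [0, 0, 0]
    - [0, 0, 0]
  dr:
    - [0, 0, 0]
    - [0, 0, 0]
    - [0, 0, 0]
    - [0, 0, 0]
    - [0, 0, 0]
    - [0, 0, 0]

```text
clock: 4.6
position: [530.4, -196.8, 274.6]
ee_rot: [-0.088, 0.996, 0.0, -0.0]
contact_force: [-0.7, 0.3, -0.5]
gripper_width: 84.9
grasp_force: 0.0
```

move_arm:
  fingers: [85, 85, 85, 85, 85]
  travel:
    - [0, 0, -30]
    - [0, 0, -70]
    - [0, 0, -110]
    - [0, 0, -120]
    - [0, 0, -120]
  dr:
    - [0, 0, 0]
    - [0, 0, 0]
    - [0, 0, 0]
    - [0, 0, 0]
    - [0, 0, 0]

```text
clock: 5.1
position: [530.5, -196.8, 396.8]
ee_rot: [-0.088, 0.996, -0.0, 0.002]
contact_force: [-0.2, -0.6, -0.3]
gripper_width: 85.1
grasp_force: 0.0
```

```bash
python3 - <<'E'
from wr import *
cv2.imwrite("pics/w2.png",imw[...,::-1])
shw("tab",(70,90,50),(110,255,255),71)
shw("dot",(0,150,80),(10,255,255),140,100)
E
```

```text
5.1 [ 530.5 -196.8  396.8] xang -2.966 [-0.2 -0.6 -0.3] 85.12611329551297
tab [357.8 136.6] [351, 136, 14, 3, 28] [ 459.6 -142.8]
tab [285.6 176.4] [276, 163, 20, 32, 498] [ 508.9 -201.5]
dot [454.9 138. ] [441, 108, 28, 61, 332] [439.9 -82.9]
dot [284.8 223.3] [273, 212, 25, 24, 459] [ 530.  -198.4]
```

View pics/w2.png

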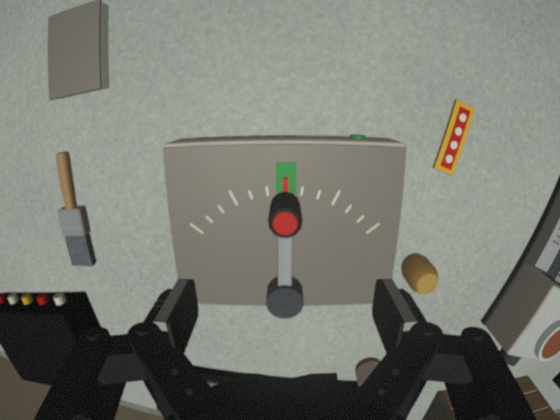

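The red pointer stands in the middle of the green tab at (285,180), so the lever is set and free. Moving over the blue grip.

move_arm:
  fingers: [85, 85, 85, 85, 85, 85, 85, 85, 85, 85]
  travel:
    - [-8, 40, 0]
    - [-16, 85, 0]
    - [-25, 132, 0]
    - [-33, 180, 0]
    - [-42, 228, 0]
    - [-51, 276, 0]
    - [-60, 322, 0]
    - [-68, 368, 0]
    - [-76, 410, 0]
    - [-81, 439, 0]
  dr:
    - [0, 0, 0.04]
    - [0, 0, 0.08]
    - [0, 0, 0.12]
    - [0, 0, 0.16]
    - [0, 0, 0.2]
    - [0, 0, 0.24]
    - [0, 0, 0.28]
    - [0, 0, 0.32]
    - [0, 0, 0.35]
    - [0, 0, 0.376]

```text
clock: 6.15
position: [532.7, 252.2, 391.8]
ee_rot: [0.1, 0.995, -0.001, -0.002]
contact_force: [-0.2, -0.6, 0.3]
gripper_width: 85.0
grasp_force: 0.0
```

move_arm:
  fingers: [85, 85]
  travel:
    - [0, 0, 0]
    - [0, 0, 0]
  dr:
    - [0, 0, 0]
    - [0, 0, 0]

```text
clock: 6.35
position: [532.9, 250.1, 392.2]
ee_rot: [0.099, 0.995, -0.002, -0.002]
contact_force: [-0.3, -0.4, 0.1]
gripper_width: 84.8
grasp_force: 0.0
```

```bash
python3 - <<'E'
from wr import *
cv2.imwrite("pics/w3.png",imw[...,::-1])
shw("grip",(140,120,40),(190,255,255),112)
shw("mark",(0,120,80),(12,255,255),36,60)
shw("yel",(30,110,90),(52,255,255),45,20)
E
```

```text
6.35 [532.9 250.1 392.2] xang 2.943 [-0.3 -0.4  0.1] 84.76044134667511
grip [284.4 214.8] [269, 202, 32, 26, 764] [531.  247.8]
mark [ 74.2 156.8] [66, 127, 18, 60, 308] [435.5  14.8]
mark [238.7 132.2] [223, 127, 32, 12, 346] [460.4 214.9]
mark [331.4 132.5] [316, 127, 32, 12, 349] [479.1 306. ]
yel [ 76.6 156. ] [61, 121, 29, 71, 528] [436.1  25.5]
yel [471.1 195. ] [443, 177, 59, 38, 710] [570.2 454.9]
yel [256.1 195.4] [239, 194, 31, 4, 79] [526.2 219.2]
yel [314.9 195.7] [301, 194, 31, 4, 94] [538.3 277.5]
yel [ 96.3 296.6] [91, 291, 11, 12, 35] [613.8 -22.8]
```

View pics/w3.png

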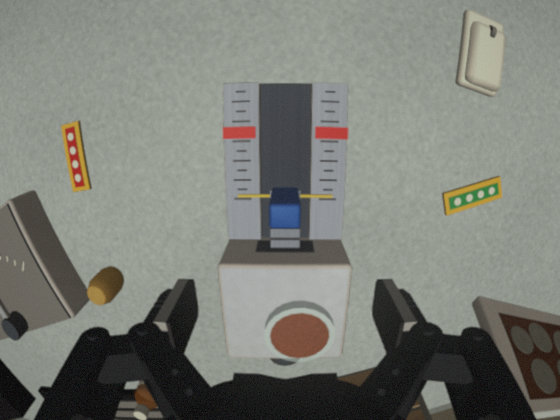

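The wrist view shows the slide straight under the gripper. The yellow pointer is at row 195.5, the red marks at row 132.5, and both cameras put the pull at 64 mm. Descending and gripping.

move_arm:
  fingers: [85, 85, 85, 85, 85, 85]
  travel:
    - [1, -1, 35]
    - [1, -1, 75]
    - [1, -1, 115]
    - [1, -1, 140]
    - [1, -1, 151]
    - [1, -1, 151]
  dr:
    - [0, 0, 0]
    - [0, 0, 0]
    - [0, 0, 0]
    - [0, 0, 0]
    - [0, 0, 0]
    - [0, 0, 0]

```text
clock: 7.0
position: [532.0, 247.6, 242.2]
ee_rot: [0.101, 0.995, -0.001, -0.001]
contact_force: [0.7, -0.7, -0.5]
gripper_width: 85.0
grasp_force: 0.0
```

move_arm:
  fingers: [20, 20, 20, 20, 20, 20, 20, 20]
  travel:
    - [0, 0, 0]
    - [0, 0, 0]
    - [0, 0, 0]
    - [0, 0, 0]
    - [0, 0, 0]
    - [0, 0, 0]
    - [0, 0, 0]
    - [0, 0, 0]
  dr:
    - [0, 0, 0]
    - [0, 0, 0]
    - [0, 0, 0]
    - [0, 0, 0]
    - [0, 0, 0]
    - [0, 0, 0]
    - [0, 0, 0]
    - [0, 0, 0]

```text
clock: 7.8
position: [532.3, 249.0, 244.8]
ee_rot: [0.1, 0.995, 0.0, 0.001]
contact_force: [-1.8, -1.6, 6.1]
gripper_width: 25.8
grasp_force: 59.5
```

Gripped on 26 mm as expected. Pulling 64 mm gently.

move_arm:
  fingers: [20, 20, 20, 20, 20, 20, 20, 20, 20, 20]
  travel:
    - [5, 0, 0]
    - [12, 0, 0]
    - [19, 0, 0]
    - [26, 0, 0]
    - [33, 0, 0]
    - [40, 0, 0]
    - [47, 0, 0]
    - [54, 0, 0]
    - [60, 0, 0]
    - [64, 0, 0]
  dr:
    - [0, 0, 0]
    - [0, 0, 0]
    - [0, 0, 0]
    - [0, 0, 0]
    - [0, 0, 0]
    - [0, 0, 0]
    - [0, 0, 0]
    - [0, 0, 0]
    - [0, 0, 0]
    - [0, 0, 0]

```text
clock: 8.8
position: [470.5, 261.5, 244.8]
ee_rot: [0.1, 0.995, 0.001, 0.002]
contact_force: [7.6, -4.7, 3.1]
gripper_width: 25.3
grasp_force: 59.1
```

move_arm:
  fingers: [20, 20]
  travel:
    - [0, 0, 0]
    - [0, 0, 0]
  dr:
    - [0, 0, 0]
    - [0, 0, 0]

```text
clock: 9.0
position: [470.6, 261.5, 244.8]
ee_rot: [0.1, 0.995, 0.001, 0.002]
contact_force: [7.0, -5.8, 3.0]
gripper_width: 25.3
grasp_force: 59.1
```

```bash
python3 - <<'E'
from wr import *
import look
cv2.imwrite("pics/w4.png",imw[...,::-1])
shw("mark",(0,120,80),(12,255,255),36,40)
shw("yel",(30,110,90),(52,255,255),45,15)
print("moved",(s["position"][:2]-[532.3,249])@[-.98,.199])
E
```

```text
9.0 [470.6 261.5 244.8] xang 2.942 [ 7.  -5.8  3. ] 25.299383671401998
tab [354.  236.8] [351, 231, 8, 11, 43] [ 509.1 -198.6]
knobdot [358.  227.6] [355, 224, 7, 8, 43] [ 531.1 -198.3]
knobdot [355.4 234.7] [355, 233, 2, 4, 7] [ 512.6 -190.9]
mark [209.2 256.8] [206, 255, 7, 4, 20] [460.2 210.8]
mark [  8.1 258.3] [0, 225, 21, 58, 248] [438.6  31.6]
mark [206.8 249.6] [183, 242, 53, 18, 716] [460.5 213.6]
mark [362.  249.6] [334, 243, 53, 17, 712] [479.5 307.5]
yel [ 11.6 253.3] [0, 203, 29, 85, 503] [432.9  51.5]
yel [233.3 257.9] [204, 255, 54, 7, 284] [465. 231.]
yel [335.4 257.9] [312, 255, 53, 7, 248] [477.  289.6]
yel [524.4 296. ] [495, 270, 65, 53, 856] [547.2 436.1]
yel [ 54.1 409.4] [50, 406, 8, 9, 17] [615.8 -30.1]
yel [ 59.5 416.6] [57, 413, 6, 7, 19] [628.5 -31.2]
moved 62.902736497178765
```

View pics/w4.png

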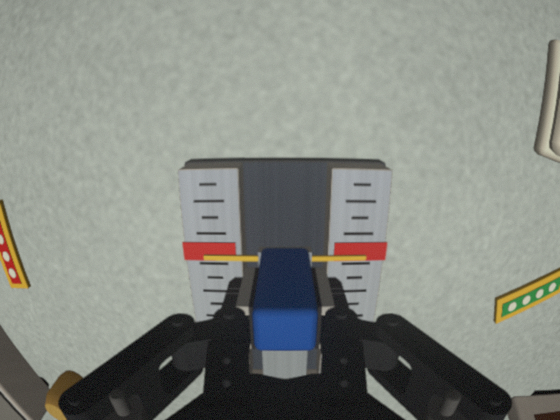

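The wrist view shows the pointer at row 258, lying over the red stripes (rows 242-260) and drawn above them, so parallax matters. I'll check it over the plausible pointer heights.

```bash
python3 - <<'E'
from wr import *
ax=np.array([-.98,.199])
print("cam",P[:3,3].round(1))
mk=(wz((209.5,251),36)+wz((360,251),36))/2
for z in(36,38,40,42,45,48): 
    p=(wz((204,257.9),z)+wz((365.5,257.9),z))/2; l=np.linalg.norm(wz((204,257.9),z)-wz((365.5,257.9),z))
    print(z,"pointer beyond mark",((p-mk)@ax).round(2),"len",l.round(1))
im=arm.get_image("top")
b=blobs(im,(25,90,80),(52,255,255),(165,240,240,270),2)
for c,q in b: print("topyel",c,q,[((onz("top",c,z)-mk)@ax).round(1) for z in(40,45)])
for c,q in blobs(im,(0,110,80),(12,255,255),(165,240,240,270),2): print("topred",c,q,((onz("top",c,36)-mk)@ax).round(1))
E
```

```text
9.1 [470.8 261.5 244.8] xang 2.942 [ 7.  -3.9  3.3] 25.648765546050914
cam [389.9 276.9 215.4]
36 pointer beyond mark -4.84 len 101.0
38 pointer beyond mark -3.88 len 99.9
40 pointer beyond mark -2.86 len 98.7
42 pointer beyond mark -1.89 len 97.6
45 pointer beyond mark -0.4 len 95.9
48 pointer beyond mark 1.07 len 94.2
topred [209.1 256.7] [206, 255, 7, 4, 22] 0.5
```

Matching the pointer's length across views puts its height at about 45-48 mm and the error between -1 and +1 mm. I'll add 1 mm and hold for two seconds.

move_arm:
  fingers: [20, 20, 20, 20, 20, 20, 20, 20, 20, 20]
  travel:
    - [1, 0, 0]
    - [1, 0, 0]
    - [1, 0, 0]
    - [1, 0, 0]
    - [1, 0, 0]
    - [1, 0, 0]
    - [1, 0, 0]
    - [1, 0, 0]
    - [1, 0, 0]
    - [1, 0, 0]
  dr:
    - [0, 0, 0]
    - [0, 0, 0]
    - [0, 0, 0]
    - [0, 0, 0]
    - [0, 0, 0]
    - [0, 0, 0]
    - [0, 0, 0]
    - [0, 0, 0]
    - [0, 0, 0]
    - [0, 0, 0]

```text
clock: 10.2
position: [469.8, 261.6, 244.8]
ee_rot: [0.1, 0.995, 0.001, 0.002]
contact_force: [7.6, -4.9, 3.2]
gripper_width: 25.3
grasp_force: 59.1
```

move_arm:
  fingers: [20, 20, 20, 20, 20, 20, 20, 20, 20, 20]
  travel:
    - [0, 0, 0]
    - [0, 0, 0]
    - [0, 0, 0]
    - [0, 0, 0]
    - [0, 0, 0]
    - [0, 0, 0]
    - [0, 0, 0]
    - [0, 0, 0]
    - [0, 0, 0]
    - [0, 0, 0]
  dr:
    - [0, 0, 0]
    - [0, 0, 0]
    - [0, 0, 0]
    - [0, 0, 0]
    - [0, 0, 0]
    - [0, 0, 0]
    - [0, 0, 0]
    - [0, 0, 0]
    - [0, 0, 0]
    - [0, 0, 0]

```text
clock: 11.2
position: [469.9, 261.7, 244.8]
ee_rot: [0.1, 0.995, 0.001, 0.002]
contact_force: [7.8, -3.9, 3.8]
gripper_width: 25.5
grasp_force: 59.1
```

move_arm:
  fingers: [20, 20, 20, 20, 20, 20, 20, 20, 20, 20]
  travel:
    - [-4, 0, 0]
    - [-11, 0, 0]
    - [-18, 0, 0]
    - [-25, 0, 0]
    - [-32, 0, 0]
    - [-39, 0, 0]
    - [-46, 0, 0]
    - [-53, 0, 0]
    - [-58, 0, 0]
    - [-62, 0, 0]
  dr:
    - [0, 0, 0]
    - [0, 0, 0]
    - [0, 0, 0]
    - [0, 0, 0]
    - [0, 0, 0]
    - [0, 0, 0]
    - [0, 0, 0]
    - [0, 0, 0]
    - [0, 0, 0]
    - [0, 0, 0]

```text
clock: 12.2
position: [530.2, 249.4, 244.8]
ee_rot: [0.1, 0.995, 0.001, 0.001]
contact_force: [3.2, -3.1, 5.8]
gripper_width: 25.2
grasp_force: 59.5
```

move_arm:
  fingers: [20, 20, 20, 20, 20]
  travel:
    - [-1, 0, 0]
    - [-2, 0, 0]
    - [-3, 0, 0]
    - [-4, 0, 0]
    - [-4, 0, 0]
  dr:
    - [0, 0, 0]
    - [0, 0, 0]
    - [0, 0, 0]
    - [0, 0, 0]
    - [0, 0, 0]

```text
clock: 12.7
position: [532.6, 249.0, 244.8]
ee_rot: [0.1, 0.995, 0.0, -0.0]
contact_force: [-3.3, -0.7, 8.9]
gripper_width: 25.4
grasp_force: 60.0
```

The x force has reversed, so the slide is against its home stop. Releasing and rising.

move_arm:
  fingers: [85, 85, 85, 85, 85, 85]
  travel:
    - [0, 0, 0]
    - [0, 0, 0]
    - [0, 0, 0]
    - [0, 0, 0]
    - [0, 0, 0]
    - [0, 0, 0]
  dr:
    - [0, 0, 0]
    - [0, 0, 0]
    - [0, 0, 0]
    - [0, 0, 0]
    - [0, 0, 0]
    - [0, 0, 0]

```text
clock: 13.3
position: [533.1, 248.6, 243.5]
ee_rot: [0.1, 0.995, -0.0, -0.0]
contact_force: [-1.2, 0.9, -0.6]
gripper_width: 85.2
grasp_force: 0.0
```

move_arm:
  fingers: [85, 85, 85, 85, 85, 85]
  travel:
    - [0, 0, -25]
    - [0, 0, -65]
    - [0, 0, -110]
    - [0, 0, -140]
    - [0, 0, -150]
    - [0, 0, -150]
  dr:
    - [0, 0, 0]
    - [0, 0, 0]
    - [0, 0, 0]
    - [0, 0, 0]
    - [0, 0, 0]
    - [0, 0, 0]

```text
clock: 13.9
position: [533.1, 248.6, 395.1]
ee_rot: [0.1, 0.995, 0.001, 0.001]
contact_force: [0.5, 0.7, -0.2]
gripper_width: 84.9
grasp_force: 0.0
```

```bash
python3 - <<'E'
from wr import *
import look
shw("yel",(30,110,90),(52,255,255),45,20)
cv2.imwrite("pics/t5.png",look.im[...,::-1])
E
```

```text
13.9 [533.1 248.6 395.1] xang 2.941 [ 0.5  0.7 -0.2] 84.94805216844132
tab [354.  236.7] [351, 231, 8, 11, 42] [ 509.4 -198.6]
knobdot [357.9 227.4] [355, 224, 7, 8, 43] [ 531.6 -198.1]
knobdot [355.4 234.7] [355, 233, 2, 4, 7] [ 512.6 -190.9]
mark [175.4 250.3] [171, 248, 11, 5, 34] [480.4 308.2]
mark [207.1 256.3] [202, 254, 11, 5, 34] [461.8 216.9]
yel [ 76.3 153.9] [61, 119, 29, 71, 533] [435.7  25.4]
yel [468.7 191.2] [441, 173, 58, 38, 695] [569.4 454.5]
yel [253.2 192. ] [238, 191, 31, 3, 92] [525.2 217. ]
yel [314.8 192. ] [300, 191, 31, 3, 92] [537.8 278.5]
yel [ 98.3 294.9] [95, 290, 7, 11, 32] [614.8 -19.7]
```

View pics/t5.png

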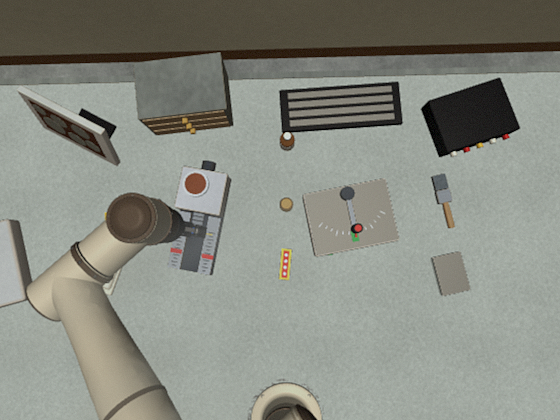

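The final view shows the lever on the tab at (357,228), the visible bystanders in place and the arm clear. The pointer is back within 1 mm of its home reading.

```bash
python3 -c "
from bench import arm
print(arm.job_done())"
```

```text
the job is handed in; nothing more can be done
None
```

I set the dimmer lever on the green tab and let go, then held the shutter slide at the red mark for just over two seconds and eased it home; the job is handed in at about 14 s, but no verdict came back.

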